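Dispense a dose of disinfectant into the beaker

TASK

Stand the tall slim beaker upright in the ring holder of the dosing station and swing the pump's spout round so that its outlet is over the middle of the beaker. Only when both are in place, press the pump head fully down and let it spring back up, leaving the beaker and spout as they are. Never tip the beaker over, and leave everything else on the table where it stands.

Things in the scene. Friction and masses are not known exactly. Their poses are not given: they have to be found in the camera images.
- beaker: The beaker to use: tall slim open white plastic beaker with grey graduation marks, 110 tall, outer diameter 52 at the foot and 56 at the rim, wall 3, about 70 g; starts standing on the table. Origin: centre of its underside, z up.
- station: Fixed dosing station: steel base plate 210 x 100 x 10 carrying a clamped white pump bottle (diameter 72, shoulder from 140 to 163, total 172 to the neck top) and a ring holder. Origin: on the bottle's axis at table level; z up; the ring lies 110 from the bottle axis along the station's own -x. The plate runs from x = -150 to +60 and is 100 wide.
- ring_seat (a point): Centre of the ring holder's floor, which is the plate's top (10 above the table). Ring: steel, inner diameter 66, outer 76, 28 tall above that floor, open at the top.
- pump_top (a point): Centre of the top of the pump head, on the bottle's axis, 230 above the table when up. The head is a round grey button, diameter 42, 18 tall, sprung; it carries the spout.
- spout_tip (a point): Outlet, the lowest point of the spout's down-turned end, 110 from the bottle's axis, 199 above the table when up. The spout is a level round grey bar of diameter 14, its centre 221 above the table, from the head out to 110 from the axis, where it bends down.
- spout_swivel (a joint): Turn of head and spout about the bottle's upright axis, rad, anticlockwise from above; 0 and also 6.283 mean the spout lies over the ring. Stiff friction holds it (about 0.06 N m); travel -0.4 to 6.68. Starts well away from the ring on either side or behind.
- pump_head (a joint): Pump stroke, m: 0 up, 0.014 fully down; the spring needs about 4 N to start and 10 N at the bottom and brings it back up. The spout goes down with the head.
- mug: Bystander: steel mug, outer diameter 76, 85 tall, handle sticking out about 35 at its +y side. Origin: centre of its underside.
- jar: Bystander: white closed screw-top jar, diameter 72, 95 tall. Origin: centre of its underside.
- cup: Bystander: white low wide cup, open, diameter 84, 60 tall, too wide for the ring. Origin: centre of its underside.
- saline_a: Bystander: clear closed bottle with label, diameter 60, 150 tall. Origin: centre of its underside.
- saline_b: Bystander: white closed bottle without label, diameter 64, 135 tall. Origin: centre of its underside.
- tape: Bystander: roll of tape lying flat, outer diameter 76, bore 52, 25 tall. Origin: centre of its underside.
Mind the look-alikes: they are no part of the job. Leave any green look-alike of the station alone.

How it is judged:
On the way, in this order (a step that is already met when the one before it is completed fails the run):
1. the beaker stands in the ring with the spout's outlet over it (horizontal distance between beaker and ring_seat below 0.01 m and z of beaker in the frame of ring_seat between -0.005 and 0.005 m and angle between beaker's own z axis and vertical below 0.08 rad and horizontal distance between spout_tip and beaker below 0.02 m), for 0.2 s.
2. the pump head is pressed fully down with beaker and spout in place (all of step 1 and value of joint pump_head above 0.0105 m), for 0.04 s.
At the end, for the whole second after the job is handed in: The beaker stands at rest in the ring, its axis within 10 mm of the ring's axis, its foot within 5 mm of the ring's floor, tilted less than 0.08 rad; the outlet is within 20 mm of the beaker's axis, seen from above; the pump head is back up to within 3 mm (all of step 1 and value of joint pump_head below 0.003 m and linear speed of beaker below 0.02 m/s); the robot touches nothing.
It fails at once if the pump is pressed more than 8 mm while the beaker is not standing in the ring under the outlet (value of joint pump_head above 0.008 m and not (horizontal distance between beaker and ring_seat below 0.01 m and z of beaker in the frame of ring_seat between -0.005 and 0.005 m and angle between beaker's own z axis and vertical below 0.08 rad and horizontal distance between spout_tip and beaker below 0.02 m)).
It fails at once if the beaker is tipped over (more than 0.6 rad) (angle between beaker's own z axis and vertical above 0.6 rad).
It fails at once if another thing on the table is moved more than 30 mm or knocked over (distance of any of mug, jar, cup, saline_a, saline_b, tape from where it was at the start of the episode above 0.03 m or angle between any of mug, jar, cup, saline_a, saline_b, tape's own z axis and vertical above 0.5 rad).
It also fails if it takes over 61 s, if anything falls off the work surface, if the arm or the gripper's body presses on something with over 40 N, if the wrist force passes 120 N, or if a joint passes its speed limit or range.

ROBOT

A 6-joint arm with a two-finger parallel gripper is mounted at the origin on the work surface. World frame = base frame: x ahead of the robot, y to its left, z up, the work surface at z = 0. Lengths are in m, angles in rad, forces in N, time in s.
With the tool pointing down it reaches from about 0.425 to 0.95 m from the base axis. Payload 3.5 kg.
Tool frame: the origin (TCP) lies between the finger pads; the fingertips stand 19 mm ahead of it and the grasp point (between the pads) is the TCP; z points along the fingers, y is the line along which they close (so a half turn about z gives the same grasp; the last joint's range is limited). The gripper opens to 85 mm and grips with 20 to 120 N. Pads are 22 mm wide; open, the fingers measure 114 mm over their backs; the gripper's body (76 mm by 85 mm) begins 54 mm behind the grasp point. The pads swing forward as they close: fully open they stand 13 mm farther back than shut.
Start: joints at [1.102, 0.286, 1.577, -0, 1.279, -0.15], TCP at [0.212, 0.641, 0.25] pointing down, gripper open.
Joint ranges: [-2.77, 2.77], [-0.9, 2.22], [0.21, 2.48], [-1.53, 4.67], [0.24, 2.81], [-2.84, 2.84]. Speed limits (rad/s): [2.79, 2.79, 3.14, 3.14, 3.14, 3.14].

INTERFACE

Orientations are given as a unit quaternion [x, y, z, w].
In Python, from plant import monitor, eyes, ctrl gives the robot as it stands.
- The arm moves only by the shell command python3 -m handwheel 'ROWS' [FORCE]. ROWS is JSON, a list of rows, each a list of 7 numbers: the shift along the tool's x, y, z in units of 40 cm (1.0 is 40 cm), then the turn, a rotation vector about the tool's x, y, z in units of pi rad (1.0 is pi rad), then the opening, from -1 (shut) to 1 (fully open). A call has 1 to 12 rows; each row is the pose to reach, as a shift and turn from the pose commanded when the call began, along the tool's axes at that moment, turning the shorter way round; what a row does not reach only later rows make up. A row lasts 1/8 s, in which the tool goes at most 62.5 mm and 10.7 degrees, less where a joint would pass 70% of its speed; a pose out of reach is approached as far as the arm can. A call with a number of a shift or a turn outside -1 to 1 is refused whole. A call with a gripper value outside its range is refused whole. The fingers move at their own pace and stop on an object; FORCE is the grip in N (left out, the last holds). Time passes only in rows, so rows that repeat a pose let the fingers close. It gives the time, the measured TCP pose, the force, the opening and the grip force at its end, in the units of the state.
- monitor.get_state(): the state, without advancing time (a new reading comes with each control period).
- eyes.read_camera(name): name is "side" or "top" or "wrist"; returns the picture (400x640x3 uint8, red, green, blue); there is no depth.
- eyes.camera_params(name): a dict with "K" (3x3 intrinsics, pixels), "k1" (the pictures are not rectified: a ray, as slopes to the right and down, at radius r is drawn at 1 + k1 r^2 times it, then the intrinsics apply), "R" (3x3) and "t" (3): a world point X has camera coordinates R X + t. Camera axes: x right, y down, z forward; pixel columns grow to the right and rows downward; lengths in m; the calibration is good to about 2 mm. A picture is of the moment at which its call begins: read the wrist's pose just before it. camera_params takes no time and is no camera call; for the wrist camera it gives the pose at the moment of the call.
- ctrl.sign_off(): hands the job in; it is judged then, once.
The state is a dict: "time": time; "qpos": joint angles; "dq": joint speeds; "joint_efforts": joint torques, N m; "eef_pos": TCP position; "tcp_rot": TCP orientation; "contact_force": force on the tool from outside, world axes, zero at the start; "wrist_torque": the same for the moment, N m; "opening": opening from 0.0 (shut) to 1.0 (fully open); "finger_force": force on a finger pad.
Only numpy, scipy, OpenCV 4.12 (cv2) and the standard library are available. Lean on these libraries where they do the work, as an engineer would, in place of code of your own. Each camera call takes 0.05 s, during which the arm holds its last target. There are 200 camera calls.

## Working session

There is one attempt and no reset: what is moved stays moved. The work goes in short steps, Python scripts to look and compute and a shell command to move; the robot and the scene stay as the last step left them, time stands still between calls to the robot, and variables do not carry over. Pictures are saved under pics/ and viewed, at most 10 in all, crops included, and the job is handed in when it is done.

```bash
ls; mkdir -p pics; python3 - <<'E'
from plant import monitor, eyes
import cv2, json
s=monitor.get_state(); print(s)
for n in("side","top"):
    p=eyes.camera_params(n); print(n,p)
    im=eyes.read_camera(n); cv2.imwrite(f"pics/{n}0.png",im[:,:,::-1])
print(eyes.camera_params("wrist"))
E
```

```text
pics
{'time': 0.0, 'qpos': array([ 1.10203080e+00,  2.87175463e-01,  1.57817391e+00, -8.60994989e-06,
        1.27859190e+00, -1.49993189e-01]), 'dq': array([ 5.29636440e-04,  4.99995770e-04,  5.19572462e-05, -1.67185623e-03,
        2.58363616e-04, -6.74949811e-04]), 'joint_efforts': array([-1.78342278e-03, -4.05977619e+01, -2.92623174e+01, -1.46264988e-04,
        5.57317631e-03,  3.94791613e-06]), 'eef_pos': array([0.21123637, 0.64045396, 0.24894226]), 'tcp_rot': array([ 1.58710848e-01,  9.87324409e-01, -1.11981213e-03, -3.53614020e-04]), 'contact_force': array([0.00376886, 0.39752695, 0.05121958]), 'wrist_torque': array([ 0.00547685, -0.00171657,  0.05921909]), 'finger_force': 0.0, 'opening': 1.0008273591807983}
side {'K': array([[392.74083694,   0.        , 319.9714648 ],
       [  0.        , 392.74083694, 203.23381075],
       [  0.        ,   0.        ,   1.        ]]), 'k1': 0.028166808722556606, 'R': array([[ 0.81884338, -0.57398668, -0.00590009],
       [-0.38089952, -0.53564028, -0.75366109],
       [ 0.4294311 ,  0.61937774, -0.65723675]]), 't': array([-0.38658112,  0.34508991,  1.1220127 ])}
top {'K': array([[376.7010332 ,   0.        , 320.17622018],
       [  0.        , 376.7010332 , 202.66221544],
       [  0.        ,   0.        ,   1.        ]]), 'k1': -0.01128890594965005, 'R': array([[-0.00744346, -0.99996521, -0.00376431],
       [-0.98805534,  0.00793413, -0.15389506],
       [ 0.15391957,  0.00257383, -0.98808003]]), 't': array([0.10678913, 0.53299611, 1.37827573])}
{'K': array([[344.33568085,   0.        , 320.54564477],
       [  0.        , 344.33568085, 194.55545437],
       [  0.        ,   0.        ,   1.        ]]), 'k1': -0.02069578528133541, 'R': array([[ 0.31304095,  0.94973858, -0.00140838],
       [ 0.9034192 , -0.29731562,  0.30892906],
       [ 0.29298312, -0.0979798 , -0.95108404]]), 't': array([-0.67538562, -0.03863981,  0.37887003])}
```

View pics/side0.png

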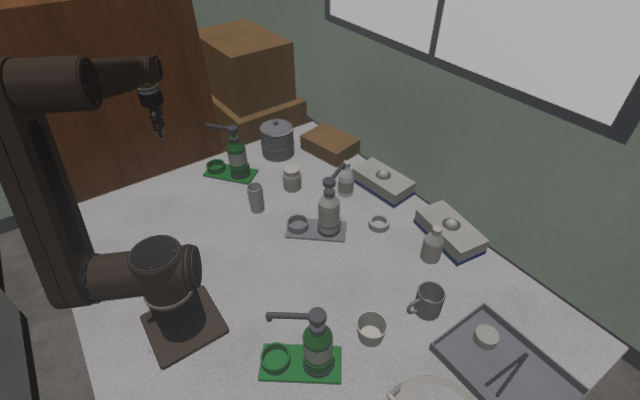

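View pics/top0.png

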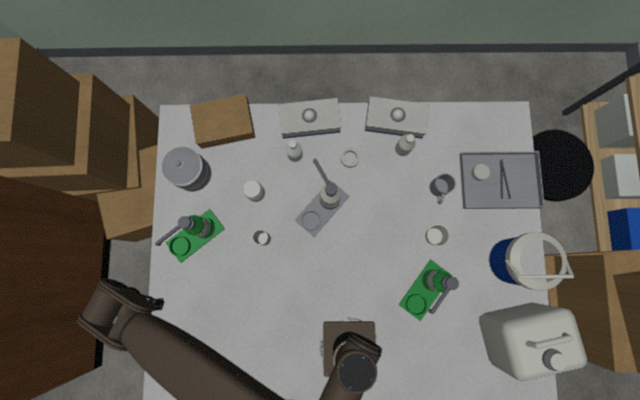

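The side view shows the grey station at (318,210) and green look-alikes at (230,160) and (300,350). Beaker candidates:
- (256,197) side / (262,238) top: tall and slim.
- (291,178) / (253,190): the squat jar.
- (371,328) / (436,235): the wide cup.

The first fits the description, so I'll confirm it in a crop.

```bash
cat > h.py <<'E'
import numpy as np, cv2
from plant import monitor, eyes
from scipy.spatial.transform import Rotation as Rn
def ray(p,u,v):
    K=p["K"]; d=np.array([(u-K[0,2])/K[0,0],(v-K[1,2])/K[1,1]]); s=d.copy()
    for _ in range(10): s=d/(1+p["k1"]*(s@s))
    R=p["R"]; return -R.T@p["t"], R.T@np.array([*s,1])
def onz(p,u,v,z):
    o,d=ray(p,u,v); return o+d*(z-o[2])/d[2]
def proj(p,X):
    c=p["R"]@np.asarray(X,float)+p["t"]; s=c[:2]/c[2]; s=s*(1+p["k1"]*(s@s)); return p["K"][:2,:2]@s+p["K"][:2,2]
def cross(p,a,q,b):
    o1,d1=ray(p,*a);o2,d2=ray(q,*b)
    k=np.linalg.lstsq(np.c_[d1,-d2],o2-o1,rcond=None)[0]
    P,Q=o1+k[0]*d1,o2+k[1]*d2; return (P+Q)/2,np.linalg.norm(P-Q)
def tool(dx,s=None):
    "world shift -> tool-axes row units"
    s=s or monitor.get_state(); return Rn.from_quat(s["tcp_rot"]).inv().apply(dx)/0.4
E
python3 - <<'E'
import cv2,numpy as np
t=cv2.imread("pics/top0.png")[140:260,230:370]; s=cv2.imread("pics/side0.png")[150:250,230:370]
t=cv2.resize(t,(700,600)); s=cv2.resize(s,(700,500))
cv2.imwrite("pics/ct.png",t); cv2.imwrite("pics/cs.png",s)
E
```

```text
(no output)
```

View pics/ct.png

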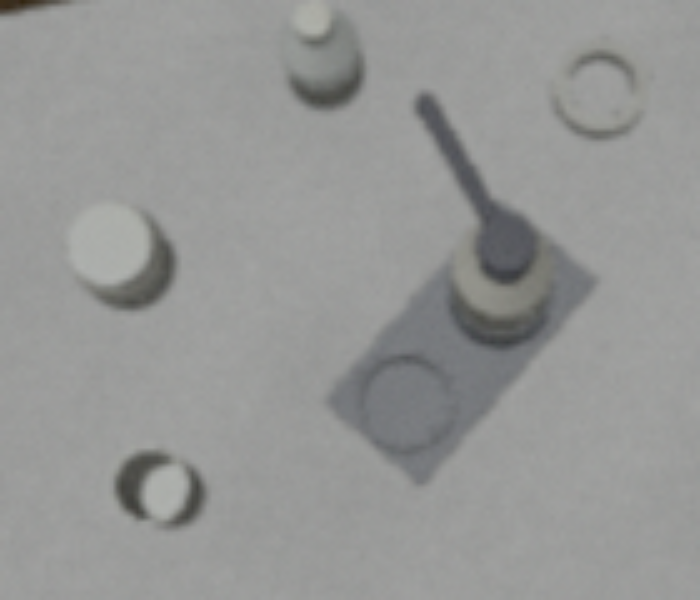

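View pics/cs.png

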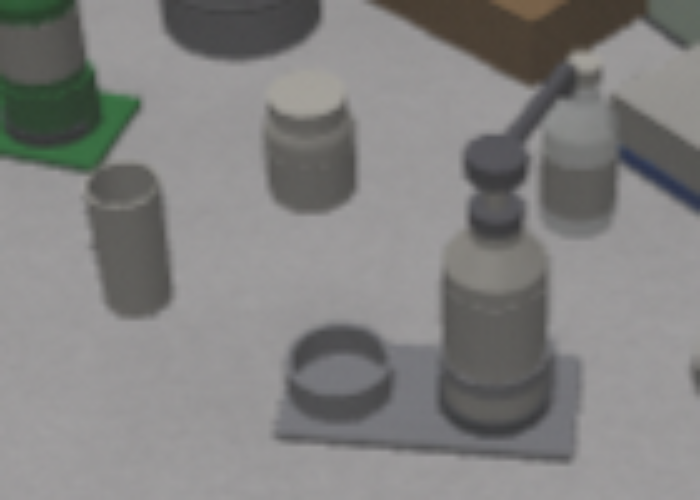

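The crops show the beaker at ct (154,487)/cs (124,186): an open slim cylinder with marks on its side. The jar is closed, and the grey station has its ring at ct (408,403), head at (507,243) and spout end at (427,105), pointing away from the ring.

```bash
python3 - <<'E'
from h import *
np.set_printoptions(precision=4,suppress=True)
T=eyes.camera_params("top");S=eyes.camera_params("side")
ct=lambda u,v:((u+.5)/5-.5+230,(v+.5)/5-.5+140)
cs=lambda u,v:((u+.5)/5-.5+230,(v+.5)/5-.5+150)
for n,a,b,z in[("rim",(154,487),(124,186),.11),("ring",(408,403),(340,352),.038),("head",(507,243),(497,157),.23),("spoutend",(425,100),(568,75),.221),("jar",(112,246),(310,95),.095),("tape",(600,92),None,.02),("salB",(314,20),(587,62),.15)]:
    print(n,onz(T,*ct(*a),z), onz(S,*cs(*b),z) if b else '', cross(T,ct(*a),S,cs(*b)) if b else '')
for c in[(327,402),(420,487),(597,280)]: print(onz(T,*ct(*c),.01))
for c in[(275,437),(572,460),(580,357)]: print(onz(S,*cs(*c),.01))
for n,u,v in[("mug",442,185),("cup",436,235),("sal",407,143)]: print(n,onz(T,u,v,.08))
E
```

```text
rim [0.4019 0.3149 0.11  ] [0.4037 0.313  0.11  ] (array([0.403 , 0.3146, 0.1091]), np.float64(0.0023563633915715545))
ring [0.468  0.1368 0.038 ] [0.4753 0.1421 0.038 ] (array([0.4692, 0.1357, 0.0458]), np.float64(0.004327797482800834))
head [0.5522 0.0663 0.23  ] [0.551  0.0604 0.23  ] (array([0.5539, 0.0658, 0.225 ]), np.float64(0.0017482834302675698))
spoutend [0.6518 0.1198 0.221 ] [0.6499 0.1147 0.221 ] (array([0.6534, 0.1197, 0.2166]), np.float64(0.0007927098281957256))
jar [0.5787 0.351  0.095 ] [0.582  0.3477 0.095 ] (array([0.581 , 0.3504, 0.0933]), np.float64(0.0044347816922129845))
tape [ 0.7124 -0.0133  0.02  ]  
salB [0.7309 0.1999 0.15  ] [0.7342 0.1973 0.15  ] (array([0.7331, 0.199 , 0.1489]), np.float64(0.004059559642199435))
[0.4723 0.1996 0.01  ]
[0.4069 0.1287 0.01  ]
[ 0.5654 -0.0088  0.01  ]
[0.4072 0.1215 0.01  ]
[ 0.5622 -0.0152  0.01  ]
[0.6294 0.0624 0.01  ]
mug [ 0.5902 -0.3477  0.08  ]
cup [ 0.4061 -0.3155  0.08  ]
sal [ 0.7521 -0.2254  0.08  ]
```

```bash
python3 - <<'E'
from h import *
s=monitor.get_state();print(s["time"],tool(np.array([.403,.3145,.25])-s["eef_pos"]))
E
```

```text
0.1 [-0.71059204 -0.62371413 -0.00127437]
```

```bash
python3 -m handwheel '[[-0.71,-0.624,0,0,0,0,1],[-0.71,-0.624,0,0,0,0,1],[-0.71,-0.624,0,0,0,0,1],[-0.71,-0.624,0,0,0,0,1],[-0.71,-0.624,0,0,0,0,1],[-0.71,-0.624,0,0,0,0,1],[-0.71,-0.624,0,0,0,0,1],[-0.71,-0.624,0,0,0,0,1],[-0.71,-0.624,0,0,0,0,1],[-0.71,-0.624,0,0,0,0,1]]'; python3 - <<'E'
from h import *
p=eyes.camera_params("wrist");im=eyes.read_camera("wrist");cv2.imwrite("pics/w1.png",im[:,:,::-1])
for X in[(.403,.314,.11),(.403,.314,0),(.47,.137,.038)]:print(proj(p,X))
E
```

```text
time: 1.35
eef_pos: [0.4022, 0.3161, 0.2502]
tcp_rot: [0.158, 0.988, -0.0, -0.0]
contact_force: [0.1, 0.1, -0.6]
opening: 1.002
finger_force: 0.0
[316.66038723 190.49703834]
[317.67095911 160.7908244 ]
[184.69414566 273.44765222]
```

View pics/w1.png

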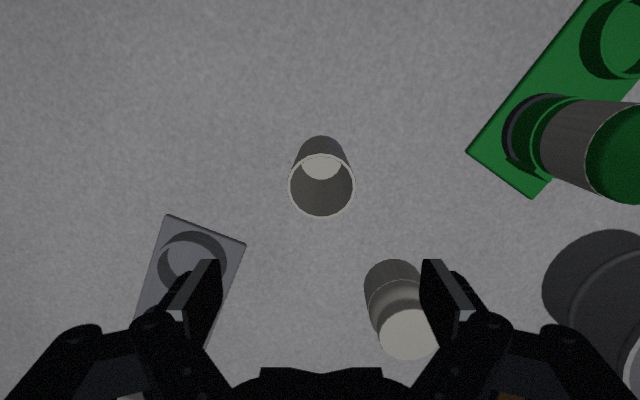

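The beaker rim is at (321,185) in the wrist view, between the fingers. The ring rim is near (192,263), and the jar at (405,335) is clear.

```bash
python3 - <<'E'
from h import *
p=eyes.camera_params("wrist");s=monitor.get_state()
im=cv2.imread("pics/w1.png",0)
# beaker rim: bright lip circle
roi=im[120:225,270:370]; m=(roi>np.median(im[20:100,150:300])+14).astype(np.uint8)
pts=np.argwhere(m)[:,::-1]; h=cv2.convexHull(pts.astype(np.int32)); e=cv2.fitEllipse(h); print(e)
c=np.array(e[0])+[270,120]
b=onz(p,*c,.11);print("beaker",b, onz(p,321.5,185,.11), s["eef_pos"])
print("ring top",onz(p,192,263,.038))
for u,v in[(166,214),(246,243)]:print(onz(p,u,v,.01))
print(tool(np.array([b[0],b[1],.085])-s["eef_pos"]))
E
```

```text
((51.197696685791016, 65.75846862792969), (64.49217987060547, 67.23667907714844), 88.47227478027344)
beaker [0.40047928 0.31855474 0.11      ] [0.39995675 0.31897797 0.11      ] [0.40228721 0.31595371 0.25019028]
ring top [0.46067828 0.150134   0.038     ]
[0.40576246 0.13225624 0.01      ]
[0.46749003 0.20505889 0.01      ]
[0.00620625 0.00483562 0.41297668]
```

```bash
python3 -m handwheel '[[0.003,0.003,0.15,0,0,0,1],[0.003,0.003,0.3,0,0,0,1],[0.003,0.003,0.41,0,0,0,1],[0.003,0.003,0.41,0,0,0,1],[0.003,0.003,0.41,0,0,0,1],[0.003,0.003,0.41,0,0,0,-0.5],[0.003,0.003,0.41,0,0,0,-0.5],[0.003,0.003,0.41,0,0,0,-0.5],[0.003,0.003,0.41,0,0,0,-0.5],[0.003,0.003,0.41,0,0,0,-0.5],[0.003,0.003,0.41,0,0,0,-0.5]]' 30
python3 -m handwheel '[[0,0,0,0,0,0,-0.5],[0,0,-0.05,0,0,0,-0.5],[0,0,-0.15,0,0,0,-0.5],[0,0,-0.22,0,0,0,-0.5],[0,0,-0.22,0,0,0,-0.5],[0,0,-0.22,0,0,0,-0.5]]'; python3 - <<'E'
from h import *
p=eyes.camera_params("wrist");im=eyes.read_camera("wrist");t=eyes.read_camera("top");s=eyes.read_camera("side")
for n,i in(("w2",im),("t2",t),("s2",s)):cv2.imwrite(f"pics/{n}.png",i[:,:,::-1])
a=cv2.resize(t[140:260,230:370],(466,400));cv2.imwrite("pics/c2.png",np.hstack([cv2.resize(im,(0,0),fx=.5,fy=.5),cv2.resize(s[150:250,230:370],(280,200))])[:,:,::-1])
E
```

```text
time: 2.78
eef_pos: [0.4037, 0.317, 0.0888]
tcp_rot: [0.159, 0.987, 0.001, 0.002]
contact_force: [-0.6, -0.9, 5.7]
opening: 0.649
finger_force: 31.3
time: 3.52
eef_pos: [0.4016, 0.3161, 0.1733]
tcp_rot: [0.159, 0.987, -0.0, -0.001]
contact_force: [-1.2, -1.2, -1.2]
opening: 0.645
finger_force: 32.0
```

View pics/c2.png

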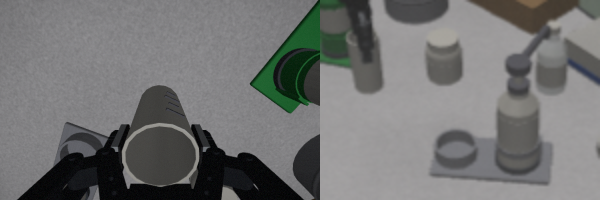

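The beaker is gripped upright and lifted, with its rim centred between the fingers. Next I'll check the grasp offset and work out the shift to the ring.

```bash
python3 - <<'E'
from h import *
p=eyes.camera_params("wrist");s=monitor.get_state()
im=cv2.imread("pics/w2.png",0); g=cv2.GaussianBlur(im,(3,3),0)
print([ (c,int(g[250:380,c].argmax())+250) for c in(300,320,340)])
roi=g[235:390,235:405];m=(roi>165).astype(np.uint8)
n,l,st,ce=cv2.connectedComponentsWithStats(m);k=1+st[1:,4].argmax();print(st[k])
h=cv2.convexHull(np.argwhere(l==k)[:,::-1].astype(np.int32));e=cv2.fitEllipse(h);print(e)
c=np.array(e[0])+[235,235];z=s["eef_pos"][2]-.0875+.11
b=onz(p,*c,z);print(b,s["eef_pos"])
print(tool([.0665,-.1773,0]))
E
```

```text
[(300, 251), (320, 250), (340, 250)]Traceback (most recent call last):
  File "<stdin>", line 6, in <module>
ValueError: attempt to get argmax of an empty sequence
```

```bash
python3 - <<'E'
from h import *
p=eyes.camera_params("wrist");s=monitor.get_state()
g=cv2.GaussianBlur(cv2.imread("pics/w2.png",0),(3,3),0)
print(g[230:390:4,320]); print(g[310,225:415:4])
z=s["eef_pos"][2]-.0875+.11
for c in((321,311),(321,308),(321,314)):print(onz(p,*c,z))
print(s["eef_pos"],tool([.0665,-.1773,0]))
E
```

```text
[ 61  61  62  62 127 147  67  65  65  66  66  64  66  66  65  65  65  65
  66  66  64  65  65  65  64  65  63  65  64  65  64  63  64  63  64  89
  28   5   7   7]
[ 11   9   7  20  17 142 142  72  72  72  70  72  73  70  71  70  70  71
  70  67  68  66  67  65  66  65  65  65  67  65  64  65  66  65  63  62
  59  61  61  59  58  58 143 131  23  12  10   7]
[0.39606026 0.31923628 0.19496717]
[0.39490492 0.31961664 0.19496717]
[0.39722339 0.31885336 0.19496717]
[0.40126194 0.3159547  0.17246717] [-2.96823742e-01 -3.68788911e-01  1.74017216e-04]
```

```bash
python3 -m handwheel '[[-0.1,-0.12,0,0,0,0,-0.5],[-0.2,-0.25,0,0,0,0,-0.5],[-0.302,-0.368,0,0,0,0,-0.5],[-0.302,-0.368,0,0,0,0,-0.5],[-0.302,-0.368,0.05,0,0,0,-0.5],[-0.302,-0.368,0.1,0,0,0,-0.5],[-0.302,-0.368,0.1,0,0,0,-0.5],[-0.302,-0.368,0.1,0,0,0,-0.5],[-0.302,-0.368,0.1,0,0,0,-0.5]]'; python3 - <<'E'
from h import *
t=eyes.read_camera("top");s=eyes.read_camera("side")
for n,i in(("t3",t),("s3",s)):cv2.imwrite(f"pics/{n}.png",i[:,:,::-1])
f=lambda i,x,y:cv2.resize(i[y:y+100,x:x+80],(400,500),interpolation=cv2.INTER_CUBIC)
cv2.imwrite("pics/c3.png",np.hstack([f(s,260,150),f(t,270,150)])[:,:,::-1])
E
```

```text
time: 4.8
eef_pos: [0.4713, 0.1392, 0.1353]
tcp_rot: [0.158, 0.987, 0.0, 0.001]
contact_force: [0.3, -0.5, -1.1]
opening: 0.647
finger_force: 32.3
```

View pics/c3.png

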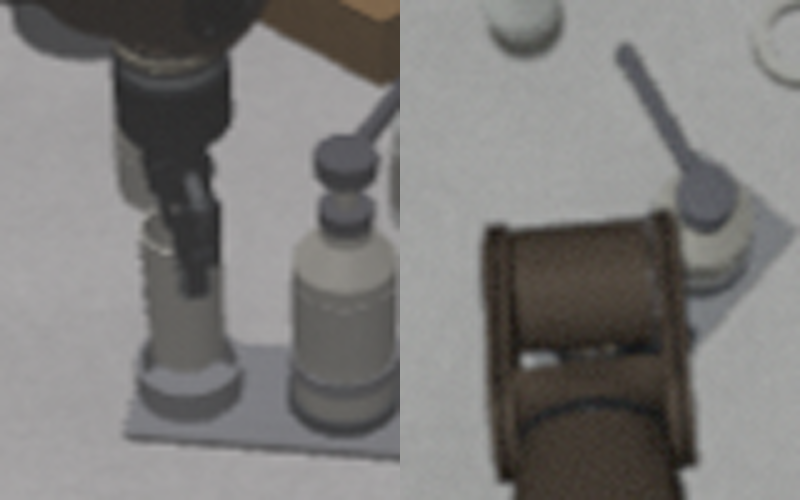

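Side view: the beaker (bottom edge around (188,370) in the crop) is laterally centred over the ring (138–243). I'll check depth by projection.

```bash
python3 - <<'E'
from h import *
S=eyes.camera_params("side")
cr=lambda X:((proj(S,X)-[260,150])+.5)*5-.5
v=-np.array([.43,.62])/np.hypot(.43,.62); r=np.array([.62,-.43])/.7545
c=np.array([.469,.1375])
for n,rad,z in(("beaker front",.026,.0475),("ring front top outer",.038,.038),("ring inner front",.033,.038),("ring front bottom",.038,.01),("ring back top",-.038,.038)):print(n,cr([*(c+v*rad),z]))
print(cr([*(c-r*.038),.038]),cr([*(c+r*.038),.038]))
g=cv2.resize(cv2.imread("pics/s3.png",0)[150:250,260:340],(400,500),interpolation=cv2.INTER_CUBIC)
print(g[330:430:3,188]);print(g[345,130:250:4])
E
```

```text
beaker front [183.7945272  375.33811843]
ring front top outer [183.7141453  397.37480962]
ring inner front [184.00687987 392.26495663]
ring front bottom [185.52692065 425.83248563]
ring back top [187.99019738 322.66024045]
[131.93855963 359.66834602] [239.84238814 358.81821914]
[ 98  99  99  99  99  99  99  99  99  99  98  99 101 106 112 121 127 126
 126 126 125 114  98  85  82  82  83  83  83  85  91 105 121 129]
[159 157 146 129 103  88  90  97  98  98  99  99  98  98  99  98  97  96
  95  94  92  89  87  84  79  95 117 129 131 135]
```

Depth is also centred, within about 1 mm. Lowering.

```bash
python3 -m handwheel '[[0,0,0.03,0,0,0,-0.5],[0,0,0.05,0,0,0,-0.5],[0,0,0.07,0,0,0,-0.5],[0,0,0.085,0,0,0,-0.5],[0,0,0.092,0,0,0,-0.5],[0,0,0.092,0,0,0,-0.5],[0,0,0.092,0,0,0,-0.5]]'
```

```text
time: 5.78
eef_pos: [0.4714, 0.1386, 0.099]
tcp_rot: [0.159, 0.987, -0.0, 0.0]
contact_force: [-2.8, -0.8, 7.9]
opening: 0.647
finger_force: 32.7
```

```bash
python3 -m handwheel '[[0,0,0,0,0,0,0.6],[0,0,0,0,0,0,1],[0,0,0,0,0,0,1],[0,0,0,0,0,0,1],[0,0,-0.1,0,0,0,1],[0,0,-0.22,0,0,0,1],[0,0,-0.36,0,0,0,1],[0.05,0.05,-0.48,0,0,0,1],[0.05,0.05,-0.48,0,0,0,1],[0.05,0.05,-0.48,0,0,0,1]]'; python3 - <<'E'
from h import *
p=eyes.camera_params("wrist");w=eyes.read_camera("wrist");s=eyes.read_camera("side")
for n,i in(("w4",w),("s4",s)):cv2.imwrite(f"pics/{n}.png",i[:,:,::-1])
f=lambda i,x,y:cv2.resize(i[y:y+100,x:x+60],(300,500),interpolation=cv2.INTER_CUBIC)
cv2.imwrite("pics/c4.png",np.hstack([f(s,270,150),cv2.resize(w,(500,312)).copy() if 0 else cv2.copyMakeBorder(cv2.resize(w,(500,312)),0,188,0,0,0)])[:,:,::-1])
print(proj(p,(.5525,.0655,.23)))
E
```

```text
time: 7.02
eef_pos: [0.4577, 0.164, 0.2887]
tcp_rot: [0.158, 0.987, -0.0, -0.0]
contact_force: [-0.8, 0.3, -0.4]
opening: 1.007
finger_force: 0.0
[225.47349605 392.24082122]
```

View pics/c4.png

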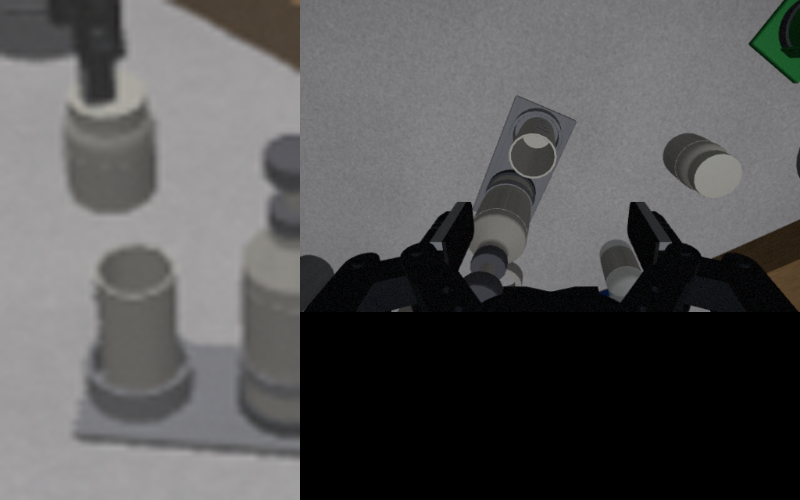

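The beaker stands upright inside the ring. The spout still points about 28° in world terms and must go to about 139° anticlockwise, so I'll push it with shut fingers.

```bash
python3 - <<'E'
from h import *
np.set_printoptions(precision=3,suppress=True)
s=monitor.get_state();H=np.array([.5525,.0655]);print(s["eef_pos"])
u=lambda a:np.array([np.cos(np.radians(a)),np.sin(np.radians(a))])
P=lambda f,d:np.array([*(H+.085*u(f)+d*u(f-90)),.215])
a=P(28,.042);print("start",a,tool(a-s["eef_pos"],s))
for f in range(28,140,10):print(f,P(f,.023)[:2],tool(P(f,.023)-a,s))
E
```

```text
[0.457 0.164 0.287]
start [0.647 0.068 0.215] [-0.526 -0.077  0.179]
28 [0.638 0.085] [0.034 0.033 0.   ]
38 [0.634 0.1  ] [0.057 0.064 0.   ]
48 [0.626 0.113] [0.085 0.09  0.   ]
58 [0.617 0.125] [0.117 0.112 0.   ]
68 [0.606 0.136] [0.152 0.127 0.   ]
78 [0.593 0.144] [0.189 0.136 0.   ]
88 [0.578 0.15 ] [0.227 0.139 0.001]
98 [0.563 0.153] [0.265 0.135 0.001]
108 [0.548 0.153] [0.302 0.124 0.001]
118 [0.533 0.151] [0.337 0.107 0.001]
128 [0.518 0.147] [0.368 0.085 0.001]
138 [0.505 0.139] [0.394 0.057 0.001]
```

```bash
python3 -m handwheel '[[-0.15,-0.02,0,0,0,0,-1],[-0.3,-0.04,0,0,0,0,-1],[-0.45,-0.07,0,0,0,0,-1],[-0.526,-0.077,0,0,0,0,-1],[-0.526,-0.077,0,0,0,0,-1],[-0.526,-0.077,0,0,0,0,-1],[-0.526,-0.077,0.1,0,0,0,-1],[-0.526,-0.077,0.175,0,0,0,-1],[-0.526,-0.077,0.175,0,0,0,-1],[-0.526,-0.077,0.175,0,0,0,-1]]'
python3 -m handwheel '[[0.034,0.033,0,0,0,0,-1],[0.057,0.064,0,0,0,0,-1],[0.085,0.09,0,0,0,0,-1],[0.117,0.112,0,0,0,0,-1],[0.152,0.127,0,0,0,0,-1],[0.189,0.136,0,0,0,0,-1],[0.227,0.139,0,0,0,0,-1],[0.265,0.135,0,0,0,0,-1],[0.302,0.124,0,0,0,0,-1],[0.302,0.124,0,0,0,0,-1]]'; python3 - <<'E'
from h import *
t=eyes.read_camera("top");s=eyes.read_camera("side")
for n,i in(("t5",t),("s5",s)):cv2.imwrite(f"pics/{n}.png",i[:,:,::-1])
f=lambda i,x,y:cv2.resize(i[y:y+100,x:x+80],(400,500),interpolation=cv2.INTER_CUBIC)
cv2.imwrite("pics/c5.png",np.hstack([f(s,270,150),f(t,290,150)])[:,:,::-1])
E
```

```text
time: 8.38
eef_pos: [0.6483, 0.0694, 0.2211]
tcp_rot: [0.158, 0.987, 0.0, 0.001]
contact_force: [0.8, 0.5, 1.1]
opening: -0.001
finger_force: 0.0
time: 9.62
eef_pos: [0.5477, 0.154, 0.2195]
tcp_rot: [0.159, 0.987, 0.0, -0.0]
contact_force: [0.6, -0.1, -0.3]
opening: -0.004
finger_force: 0.0
```

View pics/c5.png

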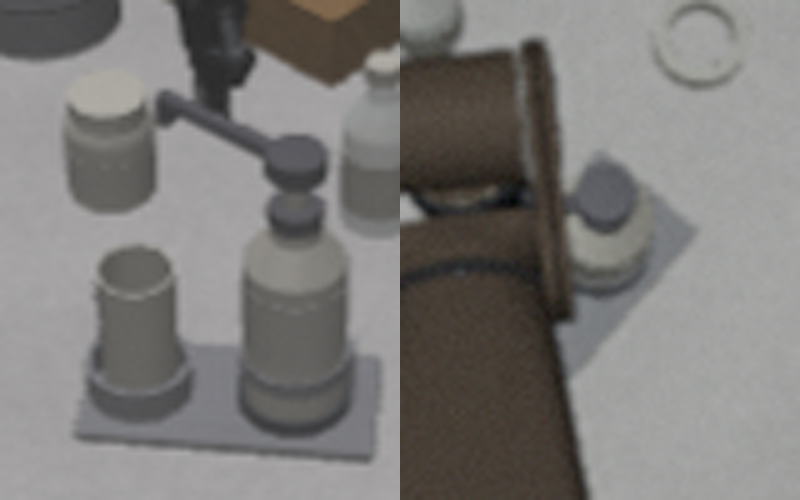

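The spout follows the fingers; its end is at side-crop (165,105). I'll compute the angle left to go.

```bash
python3 - <<'E'
from h import *
np.set_printoptions(precision=4,suppress=True)
S=eyes.camera_params("side");s=monitor.get_state()
px=lambda u,v:((u+.5)/5-.5+270,(v+.5)/5-.5+150)
e=onz(S,*px(167,104),.221);h=onz(S,*px(296,155),.23);b=onz(S,*px(136,265),.12);r=e-h
print(e,h,b,np.hypot(*r[:2]),np.degrees(np.arctan2(r[1],r[0])),"want",np.degrees(np.arctan2(b[1]-h[1],b[0]-h[0])),np.hypot(*(b-h)[:2]))
H=np.array([.5525,.0655]);u=lambda a:np.array([np.cos(np.radians(a)),np.sin(np.radians(a))])
for f in range(112,142,4):
  q=np.array([*(H+.085*u(f)+.023*u(f-90)),s["eef_pos"][2]]);print(f,tool(q-s["eef_pos"],s))
E
```

```text
[0.5213 0.166  0.221 ] [0.5517 0.0624 0.23  ] [0.4757 0.1411 0.12  ] 0.1079743292256285 106.36824550070536 want 133.98035978206244 0.10942124508795202
112 [ 0.0154 -0.0076  0.    ]
116 [ 0.0291 -0.0146  0.    ]
120 [ 0.0422 -0.0225  0.    ]
124 [ 0.0548 -0.0314  0.    ]
128 [ 0.0667 -0.0411  0.    ]
132 [ 0.0779 -0.0516  0.    ]
136 [ 0.0884 -0.0628  0.    ]
140 [ 0.098  -0.0748  0.    ]
```

```bash
python3 -m handwheel '[[0.029,-0.015,0,0,0,0,-1],[0.042,-0.022,0,0,0,0,-1],[0.055,-0.031,0,0,0,0,-1],[0.067,-0.041,0,0,0,0,-1],[0.078,-0.052,0,0,0,0,-1],[0.088,-0.063,0,0,0,0,-1],[0.094,-0.07,0,0,0,0,-1],[0.094,-0.07,0,0,0,0,-1],[0.094,-0.07,0,0,0,0,-1]]'; python3 - <<'E'
from h import *
s=eyes.read_camera("side");cv2.imwrite("pics/s6.png",s[:,:,::-1])
cv2.imwrite("pics/c6.png",cv2.resize(s[150:250,270:350],(480,600),interpolation=cv2.INTER_CUBIC)[:,:,::-1])
E
```

```text
time: 10.85
eef_pos: [0.5044, 0.139, 0.2194]
tcp_rot: [0.159, 0.987, -0.0, -0.0]
contact_force: [0.4, 0.1, 0.5]
opening: 0.003
finger_force: 0.0
```

View pics/c6.png

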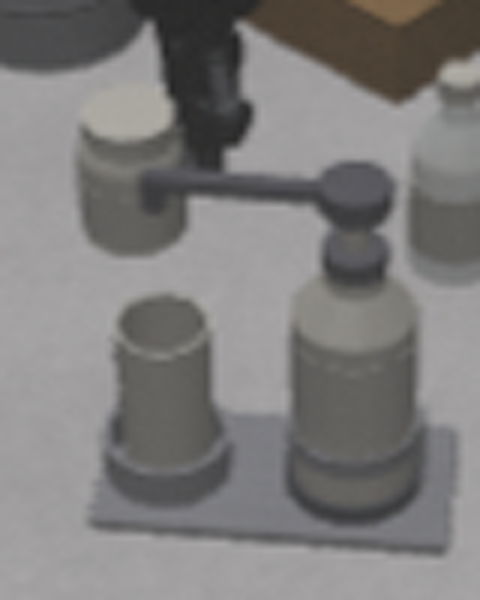

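The spout now reaches over toward the beaker. The outlet is at (153,209), the bend at (153,181), the beaker rim centre at (163,325) and the head top at (357,187), all in 6x crop pixels.

```bash
python3 - <<'E'
from h import *
np.set_printoptions(precision=4,suppress=True)
S=eyes.camera_params("side")
px=lambda u,v:((u+.5)/6-.5+270,(v+.5)/6-.5+150)
t=onz(S,*px(153,207),.199);e=onz(S,*px(153,183),.221);b=onz(S,*px(163,325),.12);h=onz(S,*px(357,185),.23)
print("tip",t,e,"beaker",b,"head",h)
for x in(t,e,b):print(np.degrees(np.arctan2(x[1]-h[1],x[0]-h[0])),np.hypot(*(x-h)[:2]))
# predicted pixels for spout angle
H=np.array([.5525,.0655])
for a in(130,134,138,142):
  X=[*(H+.11*np.array([np.cos(np.radians(a)),np.sin(np.radians(a))])),.199];q=proj(S,X);print(a,((q-[270,150])+.5)*6-.5)
s=monitor.get_state();print(s["eef_pos"])
E
```

```text
tip [0.4748 0.1435 0.199 ] [0.4718 0.1369 0.221 ] beaker [0.4724 0.1362 0.12  ] head [0.553  0.0626 0.23  ]
134.05225616664256 0.1125046693496376
137.56169620964783 0.10999746716473054
137.6102672148011 0.10913438098608735
130 [157.7168 196.6103]
134 [153.9236 205.0935]
138 [151.0569 213.764 ]
142 [149.1427 222.5829]
[0.5044 0.1391 0.2194]
```

Outlet is within about 7 mm of the beaker axis. Back off, rise and go over the head.

```bash
python3 - <<'E'
from h import *
s=monitor.get_state();a=np.array([.0265,.03,0]);print(tool(a,s),tool(np.array([.5525,.065,.27])-s["eef_pos"],s))
E
```

```text
[-3.94067658e-02  9.19845980e-02 -5.51643862e-05] [-0.17207814 -0.13818707 -0.12669559]
```

```bash
python3 -m handwheel '[[-0.039,0.092,0,0,0,0,-1],[-0.039,0.092,0,0,0,0,-1],[-0.039,0.092,-0.12,0,0,0,-1],[-0.039,0.092,-0.16,0,0,0,-1],[-0.172,-0.138,-0.16,0,0,0,-1],[-0.172,-0.138,-0.16,0,0,0,-1],[-0.172,-0.138,-0.16,0,0,0,-1],[-0.172,-0.138,-0.127,0,0,0,-1],[-0.172,-0.138,-0.1,0,0,0,-1],[-0.172,-0.138,-0.1,0,0,0,-1],[-0.172,-0.138,-0.1,0,0,0,-1]]'; python3 - <<'E'
from h import *
np.set_printoptions(precision=4,suppress=True)
s=monitor.get_state();print(s["eef_pos"],s["contact_force"])
a=eyes.read_camera("side");b=cv2.imread("pics/s6.png");cv2.imwrite("pics/s7.png",a[:,:,::-1])
d=cv2.absdiff(a[:,:,::-1],b).max(2)
print(d[192:240,285:312].max(), d[178:186,292:300].max(), d[178:184,300:322].max())
E
```

```text
time: 12.28
eef_pos: [0.5525, 0.0657, 0.2594]
tcp_rot: [0.158, 0.987, 0.0, -0.0]
contact_force: [-0.5, 0.6, -0.2]
opening: -0.001
finger_force: 0.0
[0.5525 0.0657 0.2594] [-0.457   0.6455 -0.1966]
5 4 63
```

Beaker and spout end are unchanged. Pressing in steps.

```bash
python3 -m handwheel '[[0,0,0.015,0,0,0,-1],[0,0,0.03,0,0,0,-1],[0,0,0.04,0,0,0,-1],[0,0,0.04,0,0,0,-1]]'
```

```text
time: 12.82
eef_pos: [0.553, 0.0651, 0.2444]
tcp_rot: [0.159, 0.987, 0.0, 0.001]
contact_force: [-1.0, 1.2, 5.6]
opening: -0.002
finger_force: 2.7
```

```bash
python3 -m handwheel '[[0,0,0.008,0,0,0,-1],[0,0,0.016,0,0,0,-1],[0,0,0.023,0,0,0,-1],[0,0,0.026,0,0,0,-1],[0,0,0.026,0,0,0,-1],[0,0,0.026,0,0,0,-1]]'
```

```text
time: 13.58
eef_pos: [0.5531, 0.0651, 0.2355]
tcp_rot: [0.159, 0.987, 0.0, 0.001]
contact_force: [-3.3, 0.0, 9.1]
opening: -0.004
finger_force: 4.4
```

```bash
python3 -m handwheel '[[0,0,0.004,0,0,0,-1],[0,0,0.008,0,0,0,-1],[0,0,0.008,0,0,0,-1],[0,0,0.008,0,0,0,-1]]'
```

```text
time: 14.08
eef_pos: [0.5534, 0.0651, 0.2348]
tcp_rot: [0.159, 0.987, 0.0, 0.001]
contact_force: [-6.3, 0.2, 17.9]
opening: 0.002
finger_force: 8.3
```

Hard stop reached (18 N). Release upward and check.

```bash
python3 -m handwheel '[[0,0,-0.02,0,0,0,-1],[0,0,-0.04,0,0,0,-1],[0,0,-0.1,0,0,0,-1],[0,0,-0.2,0,0,0,-1],[0,0,-0.2,0,0,0,-1],[0,0,-0.2,0,0,0,-1],[0,0,-0.2,0,0,0,-1],[0,0,-0.2,0,0,0,-1]]'; python3 - <<'E'
from h import *
a=eyes.read_camera("side")[:,:,::-1];b=cv2.imread("pics/s6.png");c=cv2.imread("pics/s0.png") 
d=cv2.absdiff(a.copy(),b).max(2);print("beaker",d[192:240,285:312].max(),"spout end",d[178:186,292:300].max(),"head",d[177:200,322:340].max())
E
```

```text
time: 15.08
eef_pos: [0.5521, 0.0651, 0.3084]
tcp_rot: [0.159, 0.987, -0.0, -0.001]
contact_force: [0.0, -0.2, -0.6]
opening: 0.001
finger_force: 0.0
beaker 5 spout end 4 head 5[ WARN:0@0.322] global loadsave.cpp:275 findDecoder imread_('pics/s0.png'): can't open/read file: check file path/integrity
```

The beaker, spout and head look the same as before the press, and the head is back up.

```bash
python3 -c "
from plant import ctrl
print(ctrl.sign_off())"
```

```text
the job is handed in; nothing more can be done
None
```

The job is handed in, with no verdict returned: the beaker stands upright in the ring, the outlet is within about 7 mm of its axis, and the pump was pressed to its stop (18 N) and sprang back, with beaker and spout unmoved in the side camera.

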